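# Hang the loaded socket carrier level on the display hook

## Robot

A 7-joint arm with a two-finger parallel gripper is mounted at the origin on the work surface. World frame = base frame: x ahead of the robot, y to its left, z up, the work surface at z = 0. Lengths are in m, angles in rad, forces in N, time in s.
With the tool pointing down it reaches from about 0.425 to 0.925 m from the base axis. Payload 6.8 kg.
Tool frame: the origin (TCP) lies on the centre line of the jaws, within the pads' length; the fingertips stand 17 mm ahead of it and the grasp point (between the pads) lies 2 mm behind it; z points along the fingers, y is the direction in which the jaws open and shut (so a half turn about z gives the same grasp; the last joint's range is limited). The gripper opens to 85 mm and grips with 20 to 120 N. Pads are 22 mm wide; open, the fingers measure 114 mm over their backs; the gripper's body (76 mm by 85 mm) begins 54 mm behind the grasp point. The pads swing forward as they close: fully open they stand 13 mm farther back than shut.
Start: joints at [-1.453, 0.477, 0.022, 1.555, -0.011, 1.109, -0.083], TCP at [0.151, 0.658, 0.224] pointing down, gripper open.
Joint ranges: [-2.96, 2.96], [-0.34, 2.1], [-1.41, 1.46], [0.24, 2.44], [-1.37, 4.51], [0.17, 1.92], [-2.96, 2.96]. Speed limits (rad/s): [2.39, 2.39, 3.14, 3.14, 3.14, 3.14, 3.14].

## Interface

Orientations are given as a unit quaternion [w, x, y, z].
In Python, from bench import arm, optics gives the robot as it stands. The module is installed in compiled form; this text tells all that it offers.
- The arm moves only by the shell command python3 -m crank 'ROWS' [FORCE]. ROWS is JSON, a list of rows, each a list of 3 entries, a list of its own where there are three numbers: the finger opening in mm, from 0 to 85.4, then the shift along the tool's x, y, z in units of 25 mm (1.0 is 25 mm), then the turn about the tool's z in rad. In form: [[hand, [tx, ty, tz], turn], ...]. A call has 1 to 12 rows; each row shifts and turns the pose as measured when the row begins, along the tool's axes as they then stand; what a row does not reach is not made up. A row lasts 1/12 s, in which the tool goes at most 41.7 mm and 7.16 degrees, less where a joint would pass 70% of its speed; a pose out of reach is approached as far as the arm can. A call is refused whole if a number of a shift passes 1 or a number of a turn 0.125, either way. A call with a gripper value outside its range is refused whole. The fingers move at their own pace and stop on an object; FORCE is the grip in N (left out, the last holds). Time passes only in rows, so rows that do not move let the fingers close. It gives the time, the measured TCP pose, the force and the opening at its end, in the units of the state.
- arm.state(): the state, without advancing time (a new reading comes with each control period).
- optics.read_camera(name): name is "scene" or "top"; returns a dict with "pixels" (384x512x3 uint8, blue, green, red), "camera_matrix" (3x3 intrinsics, pixels), "extrinsics" (4x4, takes a point from world to camera coordinates). Camera axes: x right, y down, z forward; pixel columns grow to the right and rows downward; lengths in m; the calibration is good to about 2 mm. A picture is of the moment at which its call begins. There is no depth.
- arm.finish_job(): hands the job in, once; it reports no verdict.
The state is a dict: "clock": time; "joint_positions": joint angles; "dq": joint speeds; "joint_torque": joint torques, N m; "tool_pos": TCP position; "tool_rot": TCP orientation; "force": force on the tool from outside, world axes, zero at the start; "torque": the same for the moment, N m; "opening": finger opening in m.
Only numpy, scipy, OpenCV 4.12 (cv2) and the standard library are available. Lean on these libraries where they do the work, as an engineer would, in place of code of your own. Each camera call takes 0.05 s, during which the arm holds its last target.

## Task

Hang the loaded socket carrier on the free hook of the wire display stand, by the hole in its hanging strip that makes it hang level with the load it has. Thread that hole over the upturned end onto the straight part of the hook, set the weight down on it and leave the carrier hanging there level and still, all three sockets still on their posts. Do not disturb the ratchet, the extension bar or the red case on the counter.

Things in the scene. Friction and masses are not known exactly. Their poses are not given: they have to be found in the camera images.
- carrier: Aluminium socket carrier, 200 mm long (its y), 60 wide (x), 140 high, standing on the counter; 0.28 kg empty, balanced at mid-length. Origin: centre of underside, z up. A 4 mm base plate has three 10 mm square posts, 14 mm high, at y = -65, 0, +65 mm. Two end uprights carry an upright strip at x = 0, 5 mm thick (x), 78 to 112 mm above the origin, with five round holes.
- grip (a point): Middle of the carrier's grip: a black rubber moulding along the top of the strip, 12 mm thick (carrier's x), 194 mm long (y), 28 mm high, from 112 to 140 mm above the carrier's underside. To be taken from above anywhere along it. This point: x = 0, y = 0, 126 mm up. Axes as the carrier's.
- hole1 (a point): Centre of hanging hole 1 of the strip: 20 mm diameter, axis along the carrier's x, at x = 0, y = -60 mm, 96 mm above the carrier's underside (44 mm below the top of the grip). Axes as the carrier's.
- hole2 (a point): Centre of hanging hole 2 of the strip: 20 mm diameter, axis along the carrier's x, at x = 0, y = -30 mm, 96 mm above the carrier's underside (44 mm below the top of the grip). Axes as the carrier's.
- hole3 (a point): Centre of hanging hole 3 of the strip: 20 mm diameter, axis along the carrier's x, at x = 0, y = 0 mm, 96 mm above the carrier's underside (44 mm below the top of the grip). Axes as the carrier's.
- hole4 (a point): Centre of hanging hole 4 of the strip: 20 mm diameter, axis along the carrier's x, at x = 0, y = 30 mm, 96 mm above the carrier's underside (44 mm below the top of the grip). Axes as the carrier's.
- hole5 (a point): Centre of hanging hole 5 of the strip: 20 mm diameter, axis along the carrier's x, at x = 0, y = 60 mm, 96 mm above the carrier's underside (44 mm below the top of the grip). Axes as the carrier's.
- impact_socket: Big black impact socket, 52 mm diameter, 60 mm high, about 0.47 kg (several per cent either way), loose on one of the carrier's three posts, which one differs from time to time. Origin: centre of its underside.
- chrome_socket_a: Chrome socket, 30 mm diameter, 50 mm high, 0.07 kg, loose on another of the carrier's posts. Origin: centre of its underside.
- chrome_socket_b: Chrome socket like the other, 30 mm diameter, 50 mm high, 0.07 kg, loose on the remaining post. Origin: centre of its underside.
- stand: White wire-grid counter display stand, fixed: foot 160 mm (x) by 380 mm (y), 8 mm thick; upright grid in its y-z plane at x = 0, 350 wide, 203 high. Origin: centre of the foot's underside. Two black wire hooks at its top wire point along its -x: the free one at y = -80 mm, the other at y = +140 mm with a ratchet hung on it (fixed). Nothing of it is higher than 215 mm.
- hook_root (a point): Where the free hook's axis meets the grid, 200 mm above the counter. Axes as the stand's. Black-coated wire of 6 mm diameter: level and straight for 110 mm along the stand's -x from here, then its last 20 mm rise by 8 mm to the tip. A carrier hung with its hole 40 mm or more out from here keeps clear of the grid.
- hook_tip (a point): Upturned tip of the free hook, 130 mm out from the root along the stand's -x and 8 mm higher than the root (centre of the rounded end).
- ratchet: Ratchet lying on the counter, 200 mm long (x), 37 mm high at its head, 0.35 kg. Bystander. Origin: on the counter, mid-length.
- extension: Steel extension bar lying on the counter, 185 mm long (x), 20 mm thick, 0.25 kg. Bystander. Origin: on the counter, mid-length.
- case: Closed red plastic case, 100 x 170 x 39 mm, 0.5 kg, lying on the counter. Bystander. Origin: centre of its underside.

How it is judged:
On the way, in this order (a step that is already met when the one before it is completed fails the run):
1. the carrier is lifted clear of the counter (height (world z) of carrier above 0.04 m), for 0.2 s.
2. one of its holes is threaded on the straight part of the free hook (((x of hole1 in the frame of hook_root between -0.112 and -0.01 m and y of hole1 in the frame of hook_root between -0.012 and 0.012 m and z of hole1 in the frame of hook_root between -0.012 and 0.01 m) or (x of hole2 in the frame of hook_root between -0.112 and -0.01 m and y of hole2 in the frame of hook_root between -0.012 and 0.012 m and z of hole2 in the frame of hook_root between -0.012 and 0.01 m) or (x of hole3 in the frame of hook_root between -0.112 and -0.01 m and y of hole3 in the frame of hook_root between -0.012 and 0.012 m and z of hole3 in the frame of hook_root between -0.012 and 0.01 m) or (x of hole4 in the frame of hook_root between -0.112 and -0.01 m and y of hole4 in the frame of hook_root between -0.012 and 0.012 m and z of hole4 in the frame of hook_root between -0.012 and 0.01 m) or (x of hole5 in the frame of hook_root between -0.112 and -0.01 m and y of hole5 in the frame of hook_root between -0.012 and 0.012 m and z of hole5 in the frame of hook_root between -0.012 and 0.01 m))), for 0.2 s.
At the end, for the whole second after the job is handed in: The carrier hangs by one hole on the straight part of the free hook (hole 10 to 112 mm out from the grid, within 12 mm of the hook's axis), its weight on the stand, level within 7 degrees, at rest (under 0.03 m/s, 0.3 rad/s), all three sockets seated on its posts (((x of hole1 in the frame of hook_root between -0.112 and -0.01 m and y of hole1 in the frame of hook_root between -0.012 and 0.012 m and z of hole1 in the frame of hook_root between -0.012 and 0.01 m) or (x of hole2 in the frame of hook_root between -0.112 and -0.01 m and y of hole2 in the frame of hook_root between -0.012 and 0.012 m and z of hole2 in the frame of hook_root between -0.012 and 0.01 m) or (x of hole3 in the frame of hook_root between -0.112 and -0.01 m and y of hole3 in the frame of hook_root between -0.012 and 0.012 m and z of hole3 in the frame of hook_root between -0.012 and 0.01 m) or (x of hole4 in the frame of hook_root between -0.112 and -0.01 m and y of hole4 in the frame of hook_root between -0.012 and 0.012 m and z of hole4 in the frame of hook_root between -0.012 and 0.01 m) or (x of hole5 in the frame of hook_root between -0.112 and -0.01 m and y of hole5 in the frame of hook_root between -0.012 and 0.012 m and z of hole5 in the frame of hook_root between -0.012 and 0.01 m)) and angle between carrier's own z axis and vertical below 0.12 rad and contact force between carrier and stand above 4 N and height (world z) of carrier above 0.07 m and linear speed of carrier below 0.03 m/s and angular speed of carrier below 0.3 rad/s and z of impact_socket in the frame of carrier between 0 and 0.01 m and x of impact_socket in the frame of carrier between -0.01 and 0.01 m and z of chrome_socket_a in the frame of carrier between 0 and 0.01 m and x of chrome_socket_a in the frame of carrier between -0.01 and 0.01 m and z of chrome_socket_b in the frame of carrier between 0 and 0.01 m and x of chrome_socket_b in the frame of carrier between -0.01 and 0.01 m); the robot touches nothing.
It fails at once if the ratchet is moved by more than 20 mm (distance of ratchet from where it was at the start of the episode above 0.02 m).
It fails at once if the extension bar is moved by more than 20 mm (distance of extension from where it was at the start of the episode above 0.02 m).
It fails at once if the red case is moved by more than 20 mm (distance of case from where it was at the start of the episode above 0.02 m).
It also fails if it takes over 46 s, if anything falls off the work surface, if the arm or the gripper's body presses on something with over 40 N, if the wrist force passes 120 N, or if a joint passes its speed limit or range.

## Working session

There is one attempt and no reset: what is moved stays moved. The work goes in short steps, Python scripts to look and compute and a shell command to move; the robot and the scene stay as the last step left them, time stands still between calls to the robot, and variables do not carry over. Pictures are saved under pics/ and viewed, and the job is handed in when it is done.

```bash
mkdir -p pics
cat > h.py <<'E'
import numpy as np,cv2
from bench import arm,optics
def shot(cam,name):
    d=optics.read_camera(cam); np.savez('pics/'+name+'.npz',**{k:np.asarray(v) for k,v in d.items()})
    cv2.imwrite('pics/'+name+'.png',np.asarray(d['pixels'])); return d
def load(name): return np.load('pics/'+name+'.npz')
def crop(name,x0,y0,x1,y1,s,out):
    im=load(name)['pixels'][y0:y1,x0:x1]; cv2.imwrite('pics/'+out+'.png',cv2.resize(im,None,fx=s,fy=s,interpolation=cv2.INTER_CUBIC))
def ray(d,u,v):
    K=d['camera_matrix'];E=d['extrinsics'];R=E[:3,:3];t=E[:3,3]
    return -R.T@t, R.T@np.linalg.solve(K,[u,v,1.])
def onz(d,u,v,z):
    c,r=ray(d,u,v); return c+r*(z-c[2])/r[2]
def tri(l):
    A=np.zeros((3,3));b=np.zeros(3)
    for d,u,v in l:
        c,r=ray(d,u,v); r=r/np.linalg.norm(r); P=np.eye(3)-np.outer(r,r); A+=P;b+=P@c
    return np.linalg.solve(A,b)
def proj(d,p):
    q=d['extrinsics']@np.append(p,1.); q=d['camera_matrix']@q[:3]; return q[:2]/q[2]
E
python3 - <<'E'
from h import *
for c in ('scene','top'):
    d=shot(c,c+'0'); print(c,np.round(-d['extrinsics'][:3,:3].T@d['extrinsics'][:3,3],3)); print(d['camera_matrix'])
print(arm.state())
E
```

```text
scene [ 1.501 -0.198  0.772]
[[426.05965007   0.         258.53115332]
 [  0.         426.05965007 188.68051891]
 [  0.           0.           1.        ]]
top [0.371 0.007 1.091]
[[391.84600074   0.         256.83448457]
 [  0.         391.84600074 192.68520089]
 [  0.           0.           1.        ]]
{'clock': 0.1, 'joint_positions': array([-1.45309296,  0.47773397,  0.02234144,  1.55633949, -0.01154494,
        1.1092423 , -0.08312862]), 'dq': array([-3.09551929e-04, -7.16632227e-05, -1.22430325e-03, -3.33143149e-03,
        1.49901671e-03,  8.81038762e-05,  2.63896394e-04]), 'joint_torque': array([ 3.95726369e-03, -5.97757888e+01,  1.61300205e+00, -2.81951147e+01,
        1.27003514e-02,  5.08462836e-03,  2.12374038e-07]), 'tool_pos': array([0.15100406, 0.65735577, 0.22301732]), 'tool_rot': array([-5.24507029e-05,  1.12675574e-01,  9.93631510e-01, -7.96226943e-04]), 'force': array([-0.2094382 ,  0.27127109,  0.19229266]), 'torque': array([-0.03330347, -0.01020736,  0.00615133]), 'opening': 0.08552483212837128}
```

View pics/scene0.png

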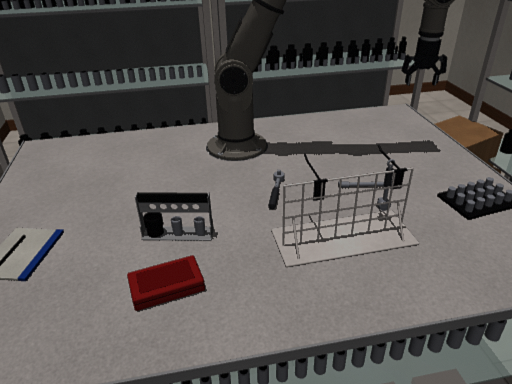

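View pics/top0.png

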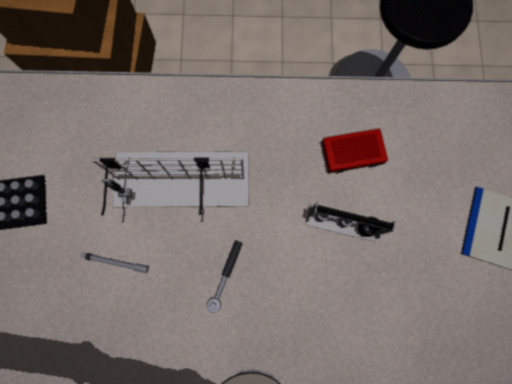

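Run:
```python
from h import *
crop('scene0',125,180,225,250,8,'c1'); crop('top0',295,190,405,250,7,'c2'); crop('top0',85,140,255,230,4,'c3'); crop('scene0',265,140,425,265,5,'c4')
```

```text
(no output)
```

View pics/c1.png

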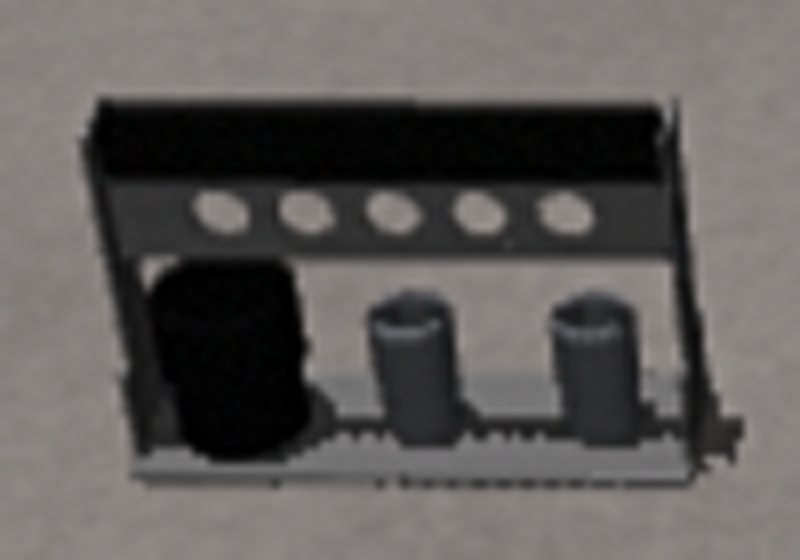

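View pics/c2.png

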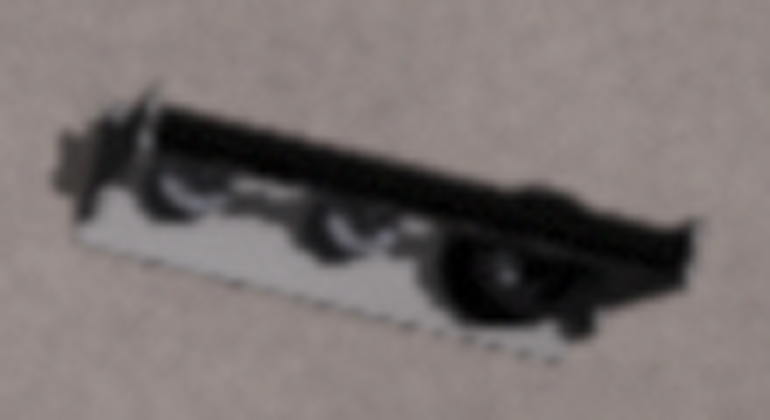

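View pics/c3.png

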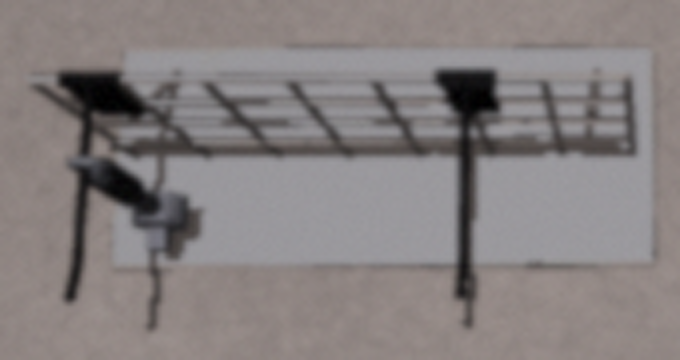

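View pics/c4.png

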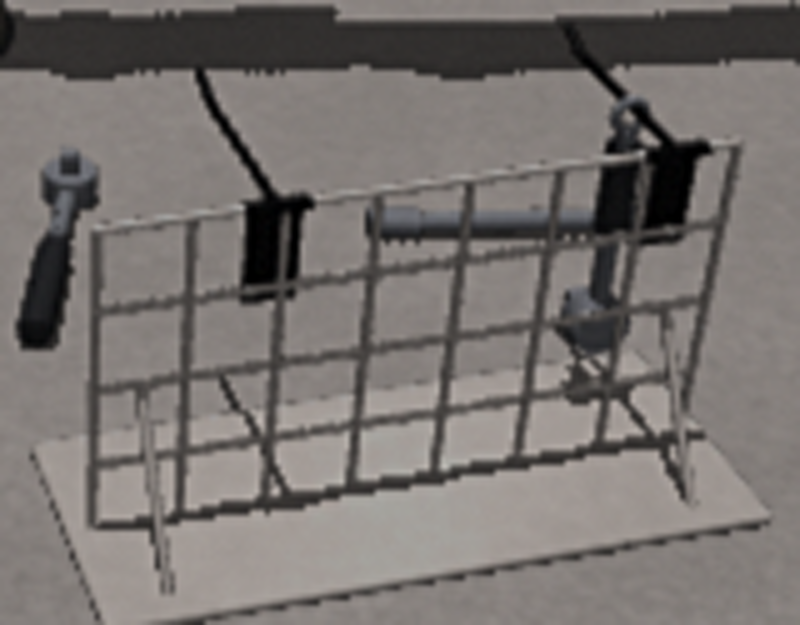

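Run:
```python
from h import *
s=load('scene0');t=load('top0')
H=[]
for u in (222,307,394,480,566):
    p=onz(s,125+u/8,180+213/8,.096);H.append(p);print('hole',np.round(p,4))
H=np.array(H);v=H[-1]-H[0];print('len',np.linalg.norm(v),'yaw off y',np.degrees(np.arctan2(-v[0],v[1])))
# grip top ends in scene / top
for u,v_ in((98,100),(660,107)): print('scene grip top',onz(s,125+u/8,180+v_/8,.14))
print('top grip corners')
for u,v_ in((160,105),(155,150),(688,232),(685,275)): print(np.round(onz(t,295+u/7,190+v_/7,.14),4))
print('foot corners')
for u,v_ in((123,48),(650,48),(653,262),(113,266)): print(np.round(onz(t,85+u/4,140+v_/4,.008),4))
for u,v_ in((32,450),(105,625),(770,520)): print('sc',np.round(onz(s,265+u/5,140+v_/5,.008),4))
print('hook tip tri',tri([(t,85+461/4,140+297/4),(s,265+200/5,140+70/5)]))
print('hook root top',onz(t,85+467/4,140+110/4,.2),'tip',onz(t,85+461/4,140+297/4,.208))
print('hook tip scene',onz(s,265+200/5,140+70/5,.208))
for u,v_ in((575,358),(75,240)): print('base near edge',onz(t,295+u/7,190+v_/7,.004))
for u,v_ in((140,478),(690,480)): print('base far edge sc',onz(s,125+u/8,180+v_/8,.0))
```

```text
hole [ 0.5009 -0.3067  0.096 ]
hole [ 0.5075 -0.278   0.096 ]
hole [ 0.5142 -0.2485  0.096 ]
hole [ 0.5208 -0.2195  0.096 ]
hole [ 0.5273 -0.1905  0.096 ]
len 0.11921996600610293 yaw off y -12.790146456931447
scene grip top [ 0.48874477 -0.34152352  0.14      ]
scene grip top [ 0.53574691 -0.15531897  0.14      ]
top grip corners
[ 0.5328 -0.1591  0.14  ]
[ 0.5168 -0.157   0.14  ]
[ 0.4902 -0.3437  0.14  ]
[ 0.4751 -0.3417  0.14  ]
foot corners
[0.701  0.3942 0.008 ]
[0.7071 0.0177 0.008 ]
[0.5512 0.0133 0.008 ]
[0.5433 0.3883 0.008 ]
sc [0.5652 0.0141 0.008 ]
sc [0.7141 0.0188 0.008 ]
sc [0.7123 0.392  0.008 ]
hook tip tri [0.49732905 0.12325841 0.20503809]
hook root top [0.60792879 0.12237518 0.2       ] tip [0.49632871 0.120553   0.208     ]
hook tip scene [0.5024485 0.1240533 0.208    ]
base near edge [ 0.45653508 -0.34581271  0.004     ]
base near edge [ 0.50097642 -0.14775947  0.004     ]
base far edge sc [ 0.51861456 -0.34948196  0.        ]
base far edge sc [ 0.5622588  -0.15894691  0.        ]
```

```bash
python3 -m crank '[[85,[0,0,-0.8],0.12],[85,[0,0,-0.8],0.12],[85,[0,0,-0.8],0.12],[85,[0,0,-0.8],0.12],[85,[0,0,-0.8],0.12],[85,[0,0,-0.8],0.12],[85,[0,0,0],0.12],[85,[0,0,0],0.12],[85,[0,0,0],0.12],[85,[0,0,0],0.12],[85,[0,0,0],0.12],[85,[0,0,0],0.12]]' 40
cat >> h.py <<'E'
from scipy.spatial.transform import Rotation as Ro
def go(target,yang):
    """shift in tool axes (units 25mm) and turn needed so that TCP=target, tool y at world angle yang deg"""
    s=arm.state();w,x,y,z=s['tool_rot'];R=Ro.from_quat([x,y,z,w]).as_matrix()
    d=np.array(target)-s['tool_pos'];a=np.arctan2(R[1,1],R[0,1])
    turn=-(np.radians(yang)-a);turn=(turn+np.pi)%(2*np.pi)-np.pi
    print('t',s['clock'],'pos',np.round(s['tool_pos'],4),'yang',round(np.degrees(a),2),'tilt',np.round(R[:,2],3),'F',np.round(s['force'],1),'T',np.round(s['torque'],2),'open',round(s['opening'],4))
    print('q',np.round(s['joint_positions'],2),'units',np.round(R.T@d/.025,2),'turn',round(turn,3))
E
python3 - <<'E'
from h import *
go([.499,-.278,.22],-12.8)
E
```

```text
clock: 1.1
tool_pos: [0.1504, 0.654, 0.3418]
tool_rot: [0.005, 0.758, 0.652, -0.006]
force: [0.5, -0.1, 1.0]
opening: 0.0851
t 1.1 pos [0.1504 0.654  0.3418] yang -8.61 tilt [-0.003 -0.015 -1.   ] F [ 0.5 -0.1  1. ] T [-0.02  0.    0.04] open 0.0851
q [-1.66  0.41  0.33  1.42 -0.14  1.35 -1.48] units [-34.69  19.37   5.4 ] turn 0.073
```

```bash
python3 -m crank '[[85,[-0.8,0.9,0],0.07],[85,[-0.9,0.9,0],0],[85,[-0.9,0.9,0],0],[85,[-0.9,0.9,0],0],[85,[-0.9,0.9,0],0],[85,[-0.9,0.9,0],0],[85,[-0.9,0.9,0],0],[85,[-0.9,0.9,0],0],[85,[-0.9,0.9,0],0],[85,[-0.9,0.9,0],0],[85,[-0.9,0.9,0],0],[85,[-0.9,0.9,0],0]]'
python3 - <<'E'
from h import *
go([.499,-.278,.25],-12.8)
E
```

```text
clock: 2.1
tool_pos: [0.3544, 0.3236, 0.3388]
tool_rot: [0.007, 0.779, 0.627, -0.012]
force: [0.5, 0.5, -0.3]
opening: 0.0851
t 2.1 pos [0.3544 0.3236 0.3388] yang -12.32 tilt [-0.01  -0.025 -1.   ] F [ 0.5  0.5 -0.3] T [ 0.04 -0.08 -0.01] open 0.0851
q [-1.37  0.05  0.52  1.86 -0.02  1.26 -1.06] units [-22.17  10.8    4.1 ] turn 0.008
```

```bash
python3 -m crank '[[85,[-0.8,0.6,0],0],[85,[-0.8,0.6,0],0],[85,[-0.8,0.6,0],0],[85,[-0.8,0.6,0],0],[85,[-0.8,0.4,0],0],[85,[-0.8,0.4,0],0],[85,[-0.8,0.4,0],0],[85,[-0.8,0.4,0],0],[85,[-0.8,0.4,0],0],[85,[-0.8,0.4,0],0],[85,[-0.8,0.4,0],0],[85,[0,0,0],0]]'
python3 - <<'E'
from h import *
go([.499,-.278,.25],-12.8)
E
```

```text
clock: 3.1
tool_pos: [0.4363, 0.0579, 0.3417]
tool_rot: [0.006, 0.783, 0.622, -0.014]
force: [0.1, -1.0, 0.5]
opening: 0.0848
t 3.1 pos [0.4363 0.0579 0.3417] yang -13.05 tilt [-0.015 -0.026 -1.   ] F [ 0.1 -1.   0.5] T [-0.07  0.04  0.05] open 0.0848
q [-1.11 -0.08  0.79  1.95  0.08  1.27 -0.57] units [-12.41   5.51   3.98] turn -0.004
```

```bash
python3 -m crank '[[85,[-0.8,0.5,0.1],0],[85,[-1,0.5,0.1],0],[85,[-1,0.5,0.1],0],[85,[-1,0.5,0.1],0],[85,[-1,0.5,0.2],0],[85,[-1,0.5,0.2],0],[85,[-1,0.5,0.2],0],[85,[-1,0.5,0.2],0],[85,[-1,0.4,0.2],0],[85,[-0.8,0.4,0.2],0],[85,[-0.5,0.2,0.1],0],[85,[0,0,0],0]]'
python3 - <<'E'
from h import *
go([.499,-.278,.25],-12.8)
E
```

```text
clock: 4.1
tool_pos: [0.5027, -0.2237, 0.2998]
tool_rot: [0.003, 0.78, 0.626, -0.014]
force: [-0.2, 0.8, -0.3]
opening: 0.0848
t 4.1 pos [ 0.5027 -0.2237  0.2998] yang -12.49 tilt [-0.017 -0.022 -1.   ] F [-0.2  0.8 -0.3] T [ 0.02  0.03 -0.02] open 0.0848
q [-0.53  0.32  1.05  1.8  -0.27  1.19  0.38] units [-2.1   0.35  2.04] turn 0.005
```

```bash
python3 -m crank '[[85,[-0.5,0.1,0.5],0],[85,[-0.6,0.1,0.6],0],[85,[-0.6,0.1,0.6],0],[85,[-0.4,0.05,0.5],0],[85,[0,0,0],0],[85,[0,0,0],0]]'
python3 - <<'E'
from h import *
go([.499,-.278,.25],-12.8)
shot('scene','scene1');shot('top','top1')
crop('scene1',110,120,240,250,5,'c5');crop('top1',280,150,430,260,5,'c6')
E
```

```text
clock: 4.6
tool_pos: [0.5005, -0.2738, 0.2423]
tool_rot: [0.001, 0.778, 0.628, -0.014]
force: [0.6, 0.9, 0.6]
opening: 0.0845
t 4.6 pos [ 0.5005 -0.2738  0.2423] yang -12.25 tilt [-0.02  -0.018 -1.   ] F [0.6 0.9 0.6] T [ 0.01 -0.04  0.04] open 0.0845
q [-0.35  0.42  0.98  1.83 -0.36  1.1   0.54] units [-0.18 -0.03 -0.3 ] turn 0.01
```

View pics/c5.png

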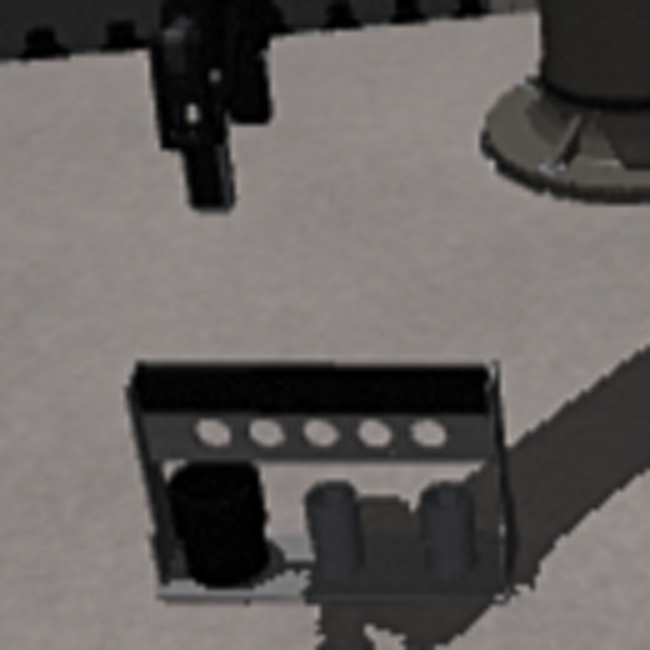

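View pics/c6.png

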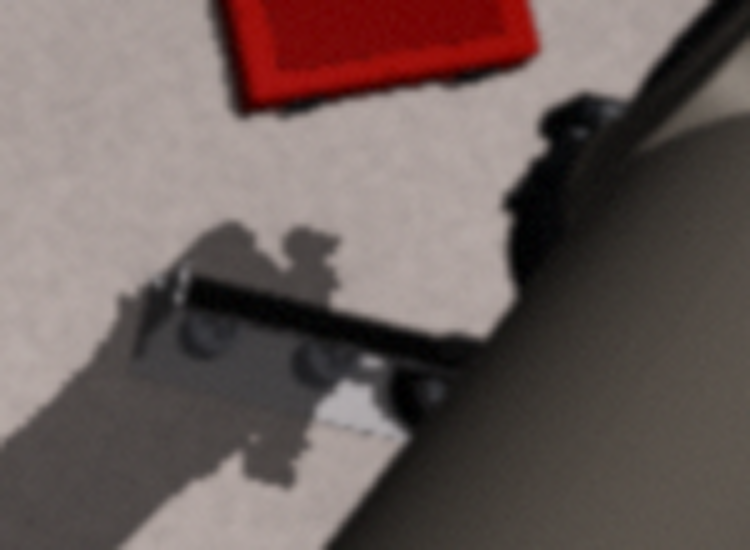

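Run:
```python
from h import *
s=load('scene1')
st=arm.state();w,x,y,z=st['tool_rot'];R=Ro.from_quat([x,y,z,w]).as_matrix();p=st['tool_pos']
for n,l in dict(front=[0,.0425,.004],frontback=[0,.057,.004],tip0=[0,0.0425,-.03],back=[0,-.0425,.004]).items():
    q=proj(s,p+R@np.array(l)); print(n,np.round(q,1),'crop5',np.round((q-[110,120]+.5)*5,0))
for n,l in dict(fl=[-.011,.0425,.004],fr=[.011,.0425,.004]).items():
    q=proj(s,p+R@np.array(l)); print(n,np.round(q,1),'crop5',np.round((q-[110,120]+.5)*5,0))
```

```text
front [153.9 168.4] crop5 [222. 245.]
frontback [152.6 171.4] crop5 [215. 260.]
tip0 [152.  156.6] crop5 [213. 185.]
back [160.8 152. ] crop5 [256. 162.]
fl [149.5 168.4] crop5 [200. 244.]
fr [158.2 168.5] crop5 [244. 245.]
```

Run:
```python
from h import *
go([.499,-.278,.25],-12.8)
im=load('scene1')['pixels'][100:200,110:200]
im=np.clip(im.astype(float)*3,0,255).astype(np.uint8)
cv2.imwrite('pics/c7.png',cv2.resize(im,None,fx=6,fy=6,interpolation=cv2.INTER_NEAREST))
```

```text
t 4.7 pos [ 0.5009 -0.2734  0.2429] yang -12.18 tilt [-0.019 -0.019 -1.   ] F [-0.2  0.3  0.3] T [-0.01 -0.    0.05] open 0.0849
q [-0.36  0.42  0.98  1.83 -0.36  1.1   0.54] units [-0.2  -0.04 -0.28] turn 0.011
```

View pics/c7.png

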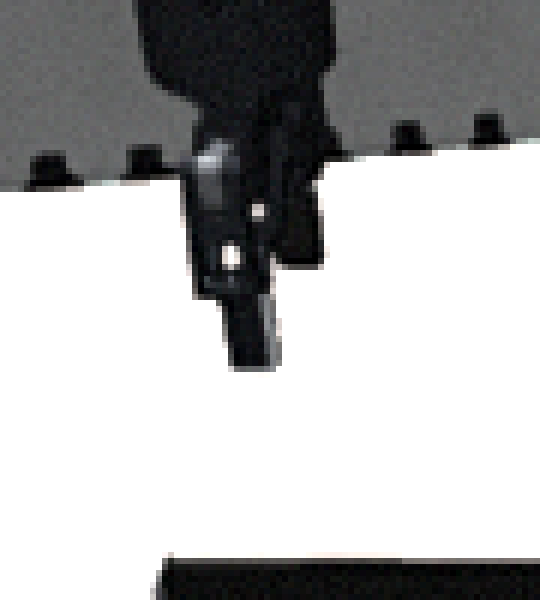

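```bash
python3 -m crank '[[0,[0,0,0],0],[0,[0,0,0],0],[0,[0,0,0],0],[0,[0,0,0],0],[0,[0,0,0],0],[0,[0,0,0],0],[0,[0,0,0],0],[0,[0,0,0],0]]'
python3 - <<'E'
from h import *
go([.499,-.278,.25],-12.8)
d=shot('scene','scene2')
im=d['pixels'][100:200,110:200]
im=np.clip(im.astype(float)*3,0,255).astype(np.uint8)
cv2.imwrite('pics/c8.png',cv2.resize(im,None,fx=6,fy=6,interpolation=cv2.INTER_NEAREST))
st=arm.state();w,x,y,z=st['tool_rot'];R=Ro.from_quat([x,y,z,w]).as_matrix();p=st['tool_pos']
for l in (0,.017): print(proj(d,p+R@[0,0,l]))
E
```

```text
clock: 5.37
tool_pos: [0.504, -0.2697, 0.2461]
tool_rot: [0.003, 0.776, 0.631, -0.011]
force: [-0.9, 0.3, 0.1]
opening: 0.0001
t 5.3667 pos [ 0.504  -0.2697  0.2461] yang -11.83 tilt [-0.013 -0.018 -1.   ] F [-0.9  0.3  0.1] T [ 0.04  0.04 -0.04] open 0.0001
q [-0.36  0.42  0.98  1.82 -0.36  1.1   0.54] units [-0.37 -0.13 -0.15] turn 0.017
[158.49569681 157.90637323]
[159.32859352 163.6243762 ]
```

View pics/c8.png

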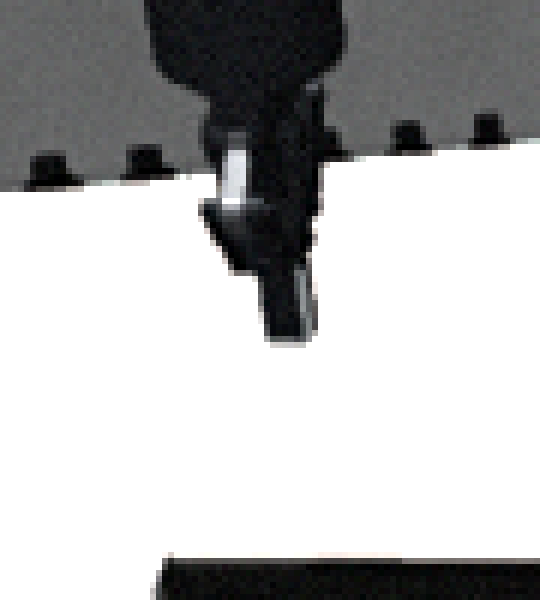

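Run:
```python
from h import *
s=load('scene0');t=load('top0')
print(proj(s,[0,0,0]),proj(s,[0,0,.03]),proj(t,[0,0,0]))
print('carrier model');
import math
for name,c in (('top',np.array([.5045,-.2495])),('sc',np.array([.5142,-.2485]))):
  a=math.radians(-12.8);X=np.array([math.cos(a),math.sin(a)]);Y=np.array([-math.sin(a),math.cos(a)])
  for lab,l in {'gripTopFar-':(-.006,-.097,.14),'gripTopFar+':(-.006,.097,.14),'gripBotNear-':(.006,-.097,.112),'hole3':(0,0,.096),'baseNear-':(.03,-.1,0),'baseNear+':(.03,.1,0)}.items():
    P=np.append(c+l[0]*X+l[1]*Y,l[2]); q=proj(s,P);print(name,lab,np.round((q-[125,180]+.5)*8),'topcrop',np.round((proj(t,P)-[295,190]+.5)*7))
crop('scene0',195,70,280,170,6,'c9')
```

```text
[236.24934399 144.98813084] [235.8980039  138.15028114] [250.25151422 420.05561747]
carrier model
top gripTopFar- [100.  86.] topcrop [691. 273.]
top gripTopFar+ [665.  86.] topcrop [149. 144.]
top gripBotNear- [104. 174.] topcrop [669. 249.]
top hole3 [394. 202.] topcrop [391. 208.]
top baseNear- [133. 471.] topcrop [588. 225.]
top baseNear+ [693. 473.] topcrop [102. 110.]
sc gripTopFar- [101. 101.] topcrop [687. 245.]
sc gripTopFar+ [670. 101.] topcrop [145. 117.]
sc gripBotNear- [106. 189.] topcrop [664. 222.]
sc hole3 [398. 217.] topcrop [387. 182.]
sc baseNear- [135. 488.] topcrop [584. 201.]
sc baseNear+ [699. 489.] topcrop [99. 86.]
```

View pics/c9.png

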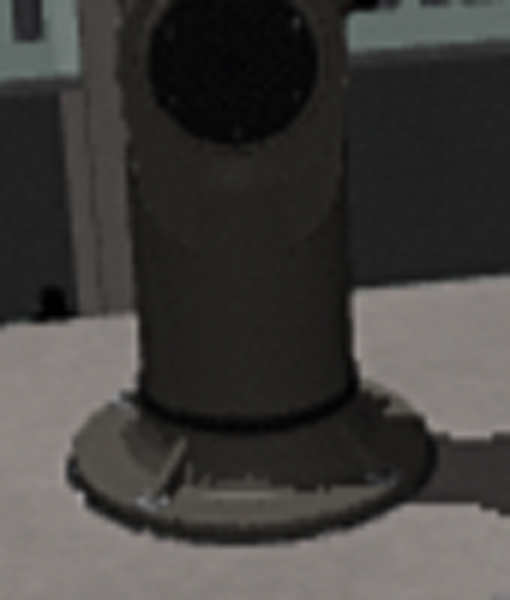

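```bash
python3 -m crank '[[85,[-0.1,0,0],0],[85,[-0.1,-0.1,0],0.01],[85,[-0.1,-0.1,0],0],[85,[-0.05,0,0.5],0],[85,[0,0,0.6],0],[85,[0,0,0.6],0],[85,[0,0,0.6],0],[85,[0,0,0.6],0],[85,[0,0,0.1],0],[85,[0,0,0],0]]'
python3 - <<'E'
from h import *
go([.499,-.278,.17],-12.8)
d=shot('scene','scene3')
im=d['pixels'][120:250,110:230]
im=np.clip(im.astype(float)*2.5,0,255).astype(np.uint8)
cv2.imwrite('pics/c10.png',cv2.resize(im,None,fx=5,fy=5,interpolation=cv2.INTER_NEAREST))
d=shot('top','top3');crop('top3',280,150,430,260,5,'c11')
st=arm.state();w,x,y,z=st['tool_rot'];R=Ro.from_quat([x,y,z,w]).as_matrix();p=st['tool_pos']
d=load('scene3')
for l in ([0,.0425,.004],[0,-.0425,.004]): print(((proj(d,p+R@l))-[110,120]+.5)*5)
E
```

```text
clock: 6.25
tool_pos: [0.4933, -0.2811, 0.1643]
tool_rot: [0.003, 0.781, 0.625, -0.011]
force: [0.6, -0.5, 0.0]
opening: 0.0849
t 6.25 pos [ 0.4933 -0.2811  0.1643] yang -12.65 tilt [-0.014 -0.018 -1.   ] F [ 0.6 -0.5  0. ] T [-0.01 -0.06 -0.01] open 0.0849
q [-0.27  0.51  0.9   1.91 -0.46  0.95  0.62] units [ 0.17  0.19 -0.23] turn 0.003
[228.28639382 367.40668336]
[262.5183154  281.83980602]
```

View pics/c10.png

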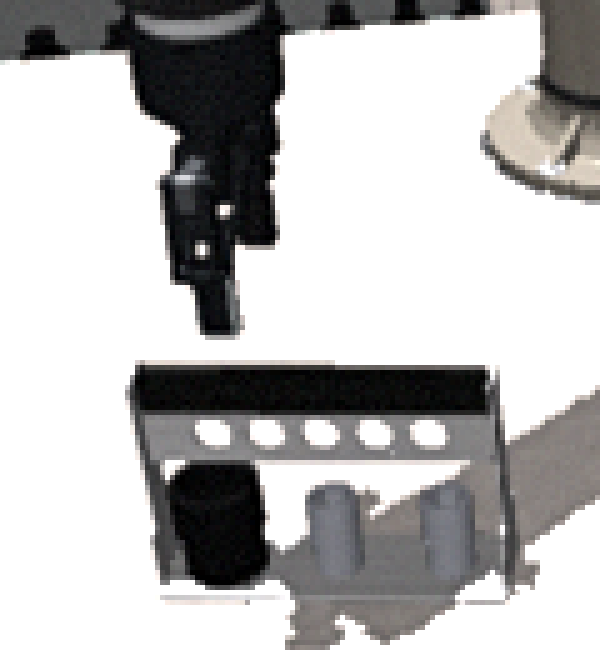

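View pics/c11.png

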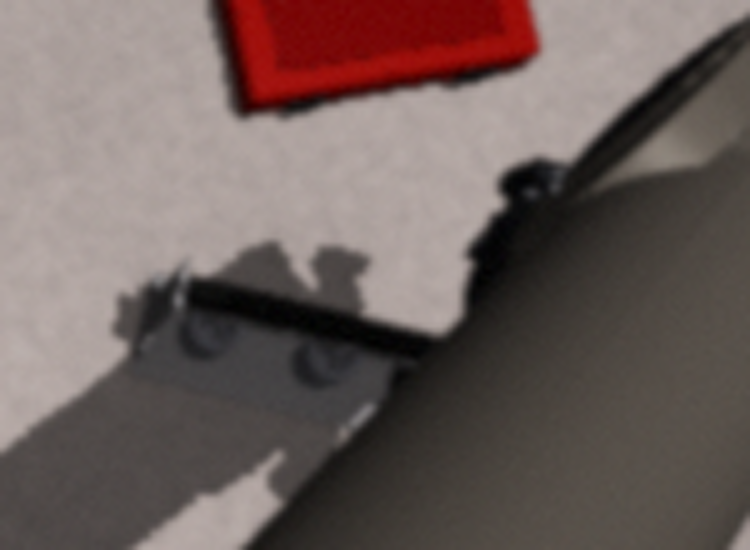

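Run:
```python
from h import *
st=arm.state();w,x,y,z=st['tool_rot'];R=Ro.from_quat([x,y,z,w]).as_matrix();p=st['tool_pos']
for dz in (0,-.02):
 for n in ('top3','scene3'):
  d=load(n);o=[280,150] if n[0]=='t' else [110,120]
  for l in ([0,.0425,.004],[0,.057,.004],[0,.057,-.03],[0,.057,-.05],[0,.065,-.06],[0,.065,-.08],[0,.06,-.1]): print(dz,n,l,np.round(((proj(d,p+R@(np.array(l)+[0,0,dz])))-o+.5)*5))
```

```text
0 top3 [0, 0.0425, 0.004] [470. 269.]
0 top3 [0, 0.057, 0.004] [475. 240.]
0 top3 [0, 0.057, -0.03] [496. 226.]
0 top3 [0, 0.057, -0.05] [510. 217.]
0 top3 [0, 0.065, -0.06] [519. 196.]
0 top3 [0, 0.065, -0.08] [534. 186.]
0 top3 [0, 0.06, -0.1] [547. 187.]
0 scene3 [0, 0.0425, 0.004] [228. 367.]
0 scene3 [0, 0.057, 0.004] [222. 383.]
0 scene3 [0, 0.057, -0.03] [213. 328.]
0 scene3 [0, 0.057, -0.05] [208. 295.]
0 scene3 [0, 0.065, -0.06] [201. 286.]
0 scene3 [0, 0.065, -0.08] [196. 252.]
0 scene3 [0, 0.06, -0.1] [192. 211.]
-0.02 top3 [0, 0.0425, 0.004] [482. 261.]
-0.02 top3 [0, 0.057, 0.004] [487. 232.]
-0.02 top3 [0, 0.057, -0.03] [510. 217.]
-0.02 top3 [0, 0.057, -0.05] [524. 208.]
-0.02 top3 [0, 0.065, -0.06] [534. 186.]
-0.02 top3 [0, 0.065, -0.08] [548. 176.]
-0.02 top3 [0, 0.06, -0.1] [562. 176.]
-0.02 scene3 [0, 0.0425, 0.004] [223. 335.]
-0.02 scene3 [0, 0.057, 0.004] [217. 351.]
-0.02 scene3 [0, 0.057, -0.03] [208. 295.]
-0.02 scene3 [0, 0.057, -0.05] [202. 261.]
-0.02 scene3 [0, 0.065, -0.06] [196. 252.]
-0.02 scene3 [0, 0.065, -0.08] [190. 216.]
-0.02 scene3 [0, 0.06, -0.1] [187. 175.]
```

```bash
python3 -m crank '[[85,[0.1,0.2,0.2],0],[85,[0,0.1,0.3],0],[85,[0,0,0.3],0],[85,[0,0,0.3],0],[85,[0,0,0.3],0],[85,[0,0,0],0]]'
python3 - <<'E'
from h import *
go([.501,-.278,.13],-12.8)
d=shot('scene','scene4')
im=d['pixels'][120:250,110:230]
im=np.clip(im.astype(float)*2.5,0,255).astype(np.uint8)
cv2.imwrite('pics/c12.png',cv2.resize(im,None,fx=5,fy=5,interpolation=cv2.INTER_NEAREST))
E
```

```text
clock: 6.85
tool_pos: [0.5046, -0.2816, 0.1292]
tool_rot: [0.005, 0.78, 0.626, -0.009]
force: [-0.6, -0.5, 0.1]
opening: 0.085
t 6.85 pos [ 0.5046 -0.2816  0.1292] yang -12.54 tilt [-0.008 -0.02  -1.   ] F [-0.6 -0.5  0.1] T [ 0.03 -0.01 -0.04] open 0.085
q [-0.23  0.56  0.85  1.92 -0.51  0.89  0.66] units [ 0.11 -0.17 -0.03] turn 0.004
```

View pics/c12.png

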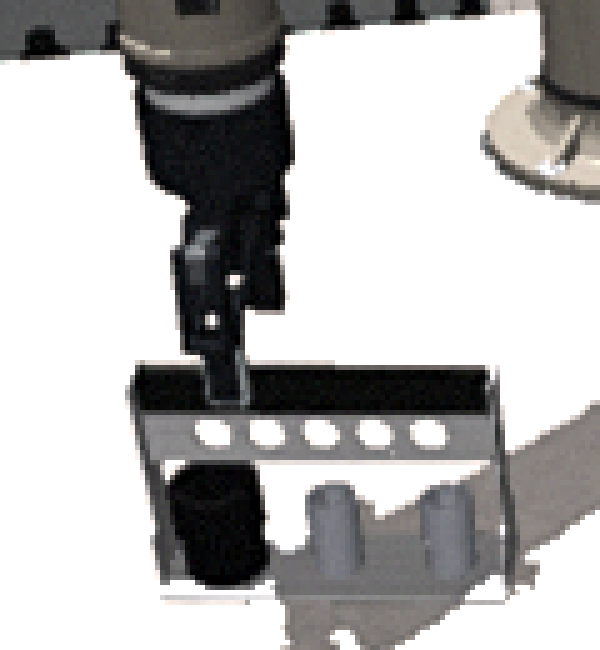

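```bash
python3 -m crank '[[85,[0.1,-0.1,0.2],0],[85,[0.1,-0.1,0.3],0],[85,[0,0,0.3],0],[85,[0,0,0.2],0],[85,[0,0,0],0]]'
python3 - <<'E'
from h import *
go([.501,-.277,.104],-12.8)
d=shot('scene','scene5')
im=d['pixels'][120:250,110:230]
im=np.clip(im.astype(float)*2.5,0,255).astype(np.uint8)
cv2.imwrite('pics/c13.png',cv2.resize(im,None,fx=5,fy=5,interpolation=cv2.INTER_NEAREST))
E
```

```text
clock: 7.32
tool_pos: [0.5001, -0.2758, 0.1025]
tool_rot: [0.006, 0.78, 0.625, -0.009]
force: [-0.4, -0.2, 0.1]
opening: 0.0851
t 7.3167 pos [ 0.5001 -0.2758  0.1025] yang -12.58 tilt [-0.007 -0.02  -1.   ] F [-0.4 -0.2  0.1] T [ 0.02 -0.   -0.01] open 0.0851
q [-0.22  0.59  0.82  1.96 -0.55  0.83  0.68] units [-0.04  0.04 -0.06] turn 0.004
```

View pics/c13.png

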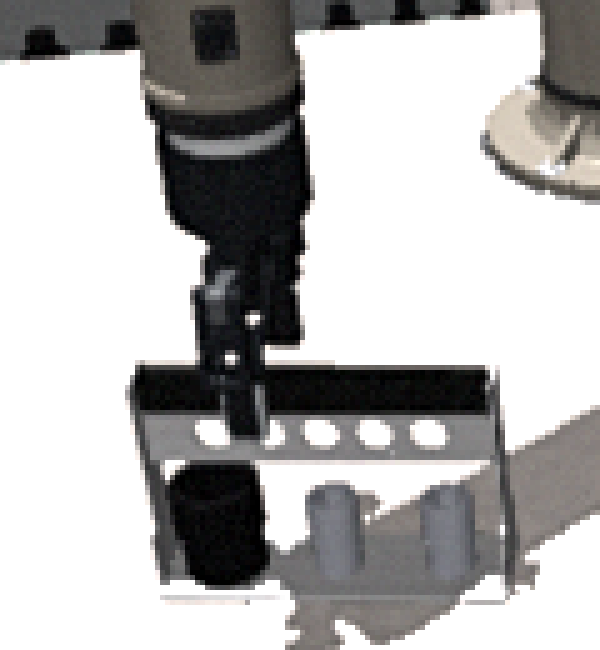

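```bash
python3 -m crank '[[0,[0,0,0],0],[0,[0,0,0],0],[0,[0,0,0],0],[0,[0,0,0],0],[0,[0,0,0],0],[0,[0,0,0],0],[0,[0,0,0],0],[0,[0,0,0],0]]' 80
python3 - <<'E'
from h import *
go([.501,-.277,.104],-12.8)
d=shot('scene','scene6')
im=d['pixels'][120:250,110:230]
im=np.clip(im.astype(float)*2.5,0,255).astype(np.uint8)
cv2.imwrite('pics/c14.png',cv2.resize(im,None,fx=5,fy=5,interpolation=cv2.INTER_NEAREST))
E
```

```text
clock: 8.03
tool_pos: [0.5014, -0.2769, 0.1039]
tool_rot: [0.007, 0.78, 0.625, -0.008]
force: [0.1, -0.1, -0.8]
opening: 0.0109
t 8.0333 pos [ 0.5014 -0.2769  0.1039] yang -12.58 tilt [-0.004 -0.022 -1.   ] F [ 0.1 -0.1 -0.8] T [-0.08  0.04  0.02] open 0.0109
q [-0.22  0.59  0.82  1.95 -0.55  0.83  0.68] units [-0.01 -0.02 -0.  ] turn 0.004
```

View pics/c14.png

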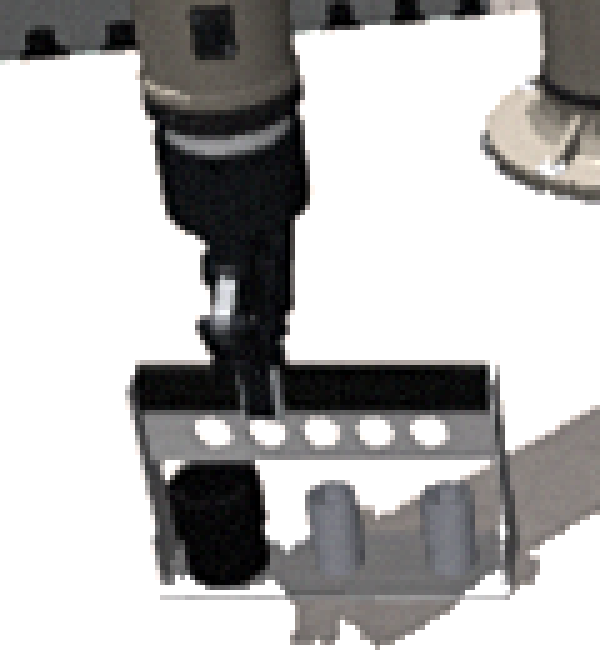

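```bash
python3 -m crank '[[0,[0,0,-0.2],0],[0,[0,0,-0.4],0],[0,[0,0,-0.5],0],[0,[0,0,-0.6],0],[0,[0,0,-0.6],0],[0,[0,0,-0.6],0],[0,[0,0,-0.6],0],[0,[0,0,-0.6],0],[0,[0,0,-0.4],0],[0,[0,0,-0.2],0],[0,[0,0,0],0],[0,[0,0,0],0]]' 80
python3 - <<'E'
from h import *
go([.44,.122,.22],1.2)
d=shot('scene','scene7')
im=d['pixels'][90:250,110:260]
im=np.clip(im.astype(float)*2.5,0,255).astype(np.uint8)
cv2.imwrite('pics/c15.png',cv2.resize(im,None,fx=4,fy=4,interpolation=cv2.INTER_NEAREST))
E
```

```text
clock: 9.08
tool_pos: [0.4945, -0.27, 0.2279]
tool_rot: [-0.001, 0.781, 0.624, -0.011]
force: [0.0, 0.6, -8.8]
opening: 0.0103
t 9.0833 pos [ 0.4945 -0.27    0.2279] yang -12.75 tilt [-0.018 -0.013 -1.   ] F [ 0.   0.6 -8.8] T [ 0.12 -0.1   0.03] open 0.0103
q [-0.35  0.43  0.97  1.86 -0.38  1.07  0.54] units [14.82 -5.58  0.16] turn -0.243
```

View pics/c15.png

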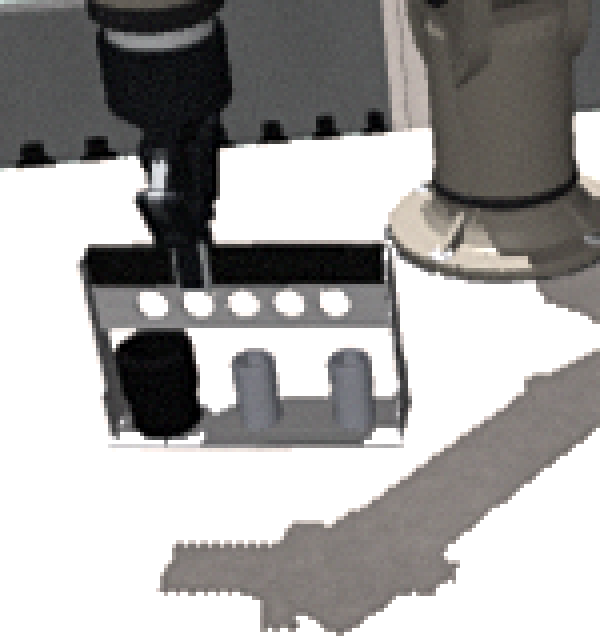

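```bash
python3 -m crank '[[0,[0.3,-0.3,0],-0.02],[0,[0.6,-0.5,0],-0.02],[0,[0.8,-0.6,0],-0.02],[0,[0.8,-0.6,0],-0.02],[0,[0.8,-0.5,0],-0.02],[0,[0.8,-0.4,0],-0.02],[0,[0.8,-0.3,0],-0.02],[0,[0.8,-0.3,0],-0.02],[0,[0.8,-0.2,0],-0.02],[0,[0.7,0,0],-0.02],[0,[0.4,0,0],-0.02],[0,[0,0,0],0]]'
python3 - <<'E'
from h import *
go([.44,.122,.22],1.2)
E
```

```text
clock: 10.13
tool_pos: [0.4078, -0.0577, 0.216]
tool_rot: [-0.01, 0.703, 0.711, -0.017]
force: [0.6, -1.8, -9.3]
opening: 0.0109
t 10.1333 pos [ 0.4078 -0.0577  0.216 ] yang 0.68 tilt [-0.039 -0.01  -0.999] F [ 0.6 -1.8 -9.3] T [-0.26 -0.15  0.04] open 0.0109
q [-0.97  0.06  1.02  2.17 -0.04  0.98  0.08] units [ 7.17  1.37 -0.28] turn -0.009
```

```bash
python3 -m crank '[[0,[0.3,0.3,-0.1],0],[0,[0.6,0.4,-0.1],0],[0,[0.8,0.4,-0.1],0],[0,[0.8,0.3,0],0],[0,[0.8,0.3,0],0],[0,[0.8,0.2,0],0],[0,[0.8,0,0],0],[0,[0.8,0,0],0],[0,[0.8,0,0],0],[0,[0.6,0,0],0],[0,[0.3,0,0],0],[0,[0,0,0],0]]'
python3 - <<'E'
from h import *
go([.44,.122,.214],1.2)
E
```

```text
clock: 11.13
tool_pos: [0.465, 0.1533, 0.2168]
tool_rot: [-0.006, 0.702, 0.712, -0.018]
force: [0.2, -0.4, -8.5]
opening: 0.0105
t 11.1333 pos [0.465  0.1533 0.2168] yang 0.86 tilt [-0.035 -0.018 -0.999] F [ 0.2 -0.4 -8.5] T [-0.12 -0.12  0.06] open 0.0105
q [-1.18  0.26  0.88  2.01 -0.23  1.01 -0.17] units [-1.24 -1.02  0.17] turn -0.006
```

```bash
python3 -m crank '[[0,[-0.2,-0.3,0],0],[0,[-0.3,-0.3,0],0],[0,[-0.3,-0.2,0],0],[0,[-0.3,0,0],0],[0,[0,0,0],0],[0,[0,0,0],0]]'
python3 - <<'E'
from h import *
go([.445,.122,.214],1.2)
shot('top','top8');shot('scene','scene8')
im=load('scene8')['pixels'][60:240,250:420];cv2.imwrite('pics/c16.png',cv2.resize(np.clip(im*2.0,0,255).astype(np.uint8),None,fx=3.3,fy=3.3,interpolation=cv2.INTER_CUBIC))
im=load('top8')['pixels'][130:270,90:270];cv2.imwrite('pics/c17.png',cv2.resize(np.clip(im*1.6,0,255).astype(np.uint8),None,fx=4,fy=4,interpolation=cv2.INTER_CUBIC))
E
```

```text
clock: 11.63
tool_pos: [0.4427, 0.1187, 0.2171]
tool_rot: [-0.006, 0.703, 0.71, -0.02]
force: [-0.1, -0.0, -7.6]
opening: 0.0106
t 11.6333 pos [0.4427 0.1187 0.2171] yang 0.55 tilt [-0.037 -0.02  -0.999] F [-0.1 -0.  -7.6] T [ 0.16 -0.16  0.02] open 0.0106
q [-1.19  0.19  0.91  2.07 -0.17  1.   -0.18] units [0.13 0.1  0.12] turn -0.011
```

View pics/c16.png

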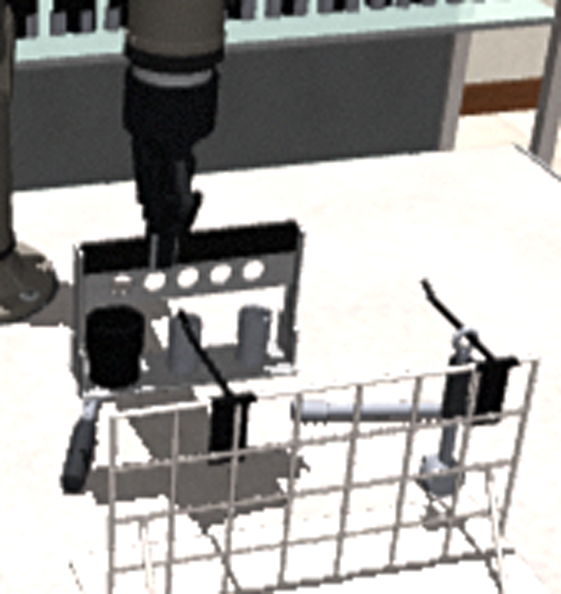

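View pics/c17.png

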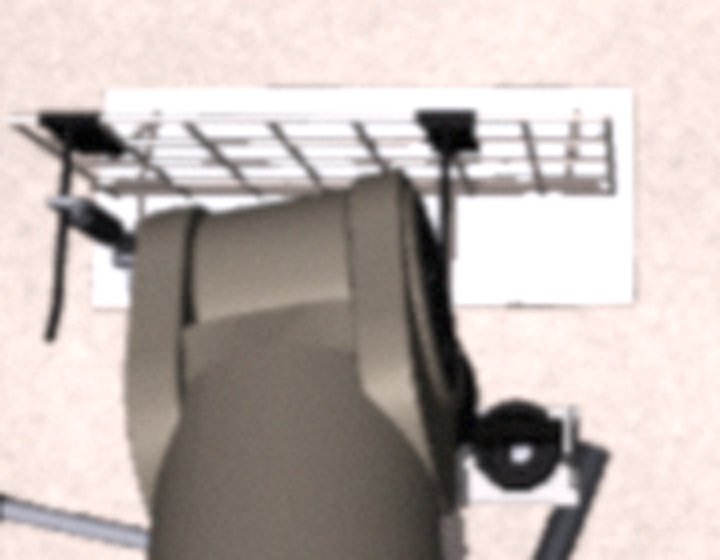

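Run:
```python
from h import *
s=load('scene8')
im=s['pixels'][120:200,265:345];cv2.imwrite('pics/c18.png',cv2.resize(np.clip(im*2.2,0,255).astype(np.uint8),None,fx=8,fy=8,interpolation=cv2.INTER_NEAREST))
a=np.radians(1.2);R=np.array([[np.cos(a),-np.sin(a)],[np.sin(a),np.cos(a)]]);root=np.array([.6287,.1245])
def H(out,dz): return np.append(root+R@[-out,0],.2+dz)
f=lambda q:np.round((q-[265,120]+.5)*8)
for o,z in ((0,0),(40,0),(110,0),(130,.008)): print(o,f(proj(s,H(o/1000,z))))
for z in (.209,): 
  print('hole2 pred',f(proj(s,[.4427,.1187,z])))
  for k in (-30,0,30,60,90): print(k,f(proj(s,[.4427-.01*k/1000,.1187+k/1000,z])))
```

```text
0 [439. 483.]
40 [398. 420.]
110 [331. 319.]
130 [315. 272.]
hole2 pred [262. 198.]
-30 [182. 208.]
0 [262. 198.]
30 [342. 189.]
60 [421. 180.]
90 [500. 171.]
```

View pics/c18.png

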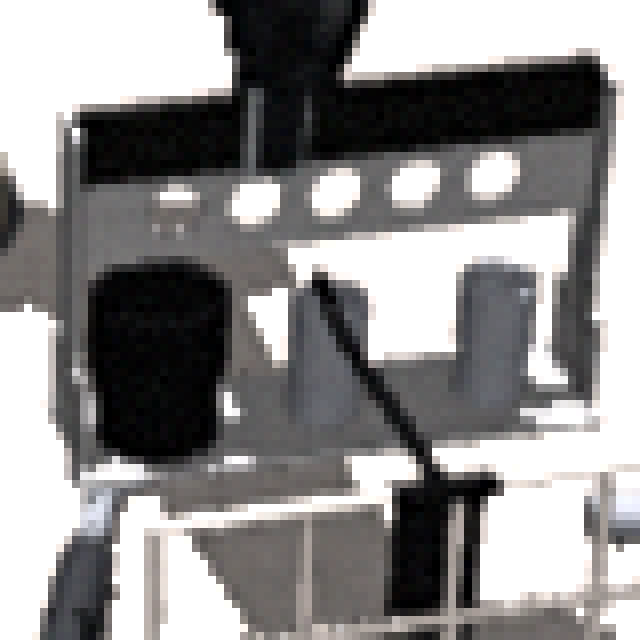

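```bash
python3 -m crank '[[0,[0.2,0.2,0.1],-0.01],[0,[0,0.3,0],0],[0,[0,0.3,0],0],[0,[0,0.2,0],0],[0,[0,0,0],0]]'
python3 - <<'E'
from h import *
go([.485,.124,.213],1.2)
s=shot('scene','scene9')
im=s['pixels'][120:200,265:345];cv2.imwrite('pics/c19.png',cv2.resize(np.clip(im*2.2,0,255).astype(np.uint8),None,fx=8,fy=8,interpolation=cv2.INTER_NEAREST))
E
```

```text
clock: 12.15
tool_pos: [0.4721, 0.1268, 0.2134]
tool_rot: [-0.005, 0.698, 0.715, -0.019]
force: [0.7, 0.3, -7.9]
opening: 0.0106
t 12.15 pos [0.4721 0.1268 0.2134] yang 1.36 tilt [-0.034 -0.02  -0.999] F [ 0.7  0.3 -7.9] T [ 0.03 -0.15  0.  ] open 0.0106
q [-1.13  0.27  0.89  2.02 -0.24  1.   -0.1 ] units [-0.13  0.51 -0.  ] turn 0.003
```

View pics/c19.png

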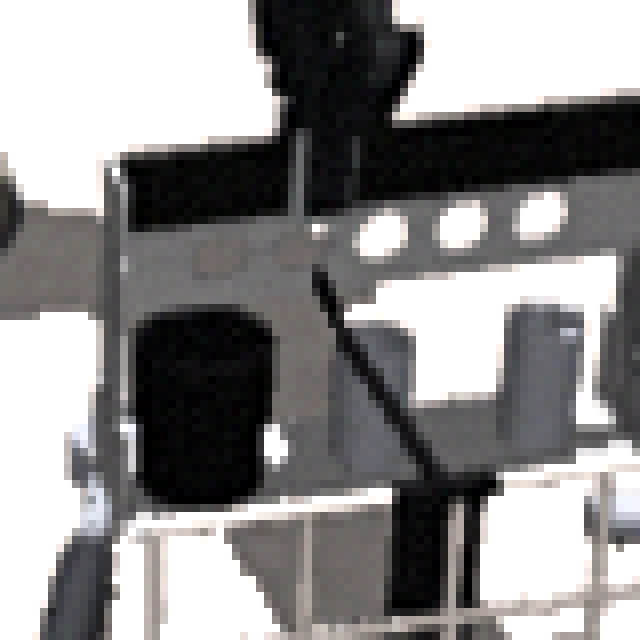

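```bash
python3 -m crank '[[0,[-0.1,0.2,0],0],[0,[-0.1,0.3,0],0],[0,[0,0.3,0],0],[0,[0,0.2,0],0],[0,[0,0,0],0]]'
python3 - <<'E'
from h import *
go([.515,.1245,.213],1.2)
s=shot('scene','scene10')
im=s['pixels'][120:200,265:345];cv2.imwrite('pics/c20.png',cv2.resize(np.clip(im*2.2,0,255).astype(np.uint8),None,fx=8,fy=8,interpolation=cv2.INTER_NEAREST))
E
```

```text
clock: 12.62
tool_pos: [0.4991, 0.1218, 0.2119]
tool_rot: [-0.006, 0.698, 0.716, -0.02]
force: [0.3, 0.2, -7.8]
opening: 0.0111
t 12.6167 pos [0.4991 0.1218 0.2119] yang 1.37 tilt [-0.036 -0.021 -0.999] F [ 0.3  0.2 -7.8] T [ 0.05 -0.17  0.  ] open 0.0111
q [-1.06  0.33  0.87  1.96 -0.28  1.02 -0.04] units [ 0.09  0.64 -0.07] turn 0.003
```

View pics/c20.png

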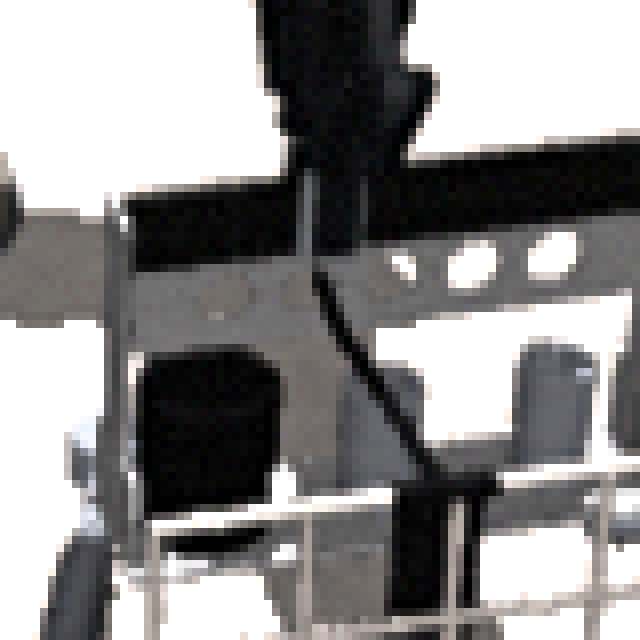

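```bash
python3 -m crank '[[0,[0.15,0,-0.06],0],[0,[0,0,0],0]]'
python3 - <<'E'
from h import *
go([.515,.1245,.213],1.2)
s=shot('scene','scene11')
im=s['pixels'][135:185,285:335];cv2.imwrite('pics/c21.png',cv2.resize(np.clip(im*2.7,0,255).astype(np.uint8),None,fx=12,fy=12,interpolation=cv2.INTER_NEAREST))
E
```

```text
clock: 12.83
tool_pos: [0.4983, 0.1255, 0.2132]
tool_rot: [-0.006, 0.699, 0.715, -0.021]
force: [0.5, 0.1, -8.6]
opening: 0.0106
t 12.8333 pos [0.4983 0.1255 0.2132] yang 1.32 tilt [-0.037 -0.021 -0.999] F [ 0.5  0.1 -8.6] T [ 0.05 -0.14 -0.02] open 0.0106
q [-1.07  0.33  0.87  1.96 -0.28  1.03 -0.05] units [-0.06  0.67 -0.02] turn 0.002
```

View pics/c21.png

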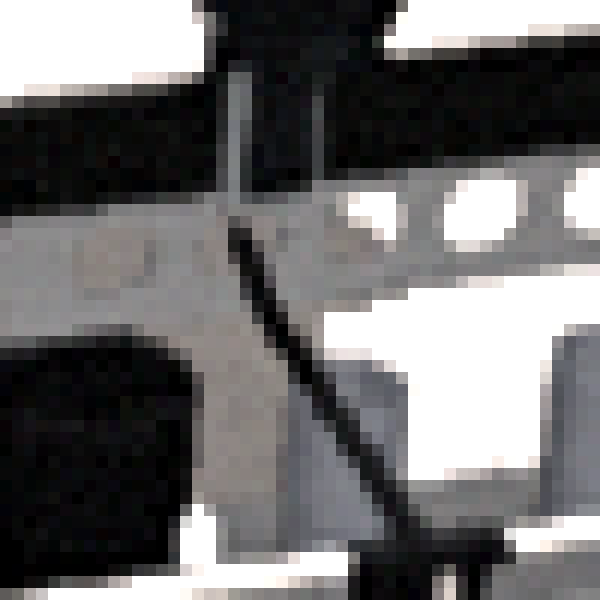

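```bash
python3 -m crank '[[0,[0,0.2,0],0],[0,[0,0.3,0],0],[0,[0,0.2,0],0],[0,[0,0,0],0]]'
python3 - <<'E'
from h import *
go([.54,.1255,.211],1.2)
s=shot('scene','scene12')
im=s['pixels'][135:185,285:335];cv2.imwrite('pics/c22.png',cv2.resize(np.clip(im*2.7,0,255).astype(np.uint8),None,fx=12,fy=12,interpolation=cv2.INTER_NEAREST))
E
```

```text
clock: 13.22
tool_pos: [0.5166, 0.1263, 0.2124]
tool_rot: [-0.006, 0.698, 0.716, -0.02]
force: [0.4, -0.1, -9.2]
opening: 0.011
t 13.2167 pos [0.5166 0.1263 0.2124] yang 1.43 tilt [-0.038 -0.02  -0.999] F [ 0.4 -0.1 -9.2] T [ 0.16 -0.17  0.05] open 0.011
q [-1.03  0.37  0.86  1.92 -0.3   1.04 -0.02] units [-0.05  0.94  0.02] turn 0.004
```

View pics/c22.png

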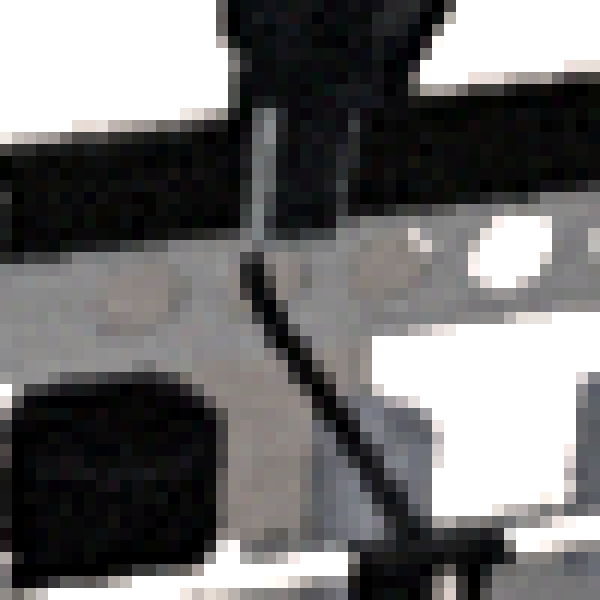

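```bash
python3 -m crank '[[0,[-0.05,0.2,0],0],[0,[0,0.3,0],0],[0,[0,0.3,0],0],[0,[0,0.2,0],0],[0,[0,0,0],0]]'
python3 - <<'E'
from h import *
go([.56,.1255,.211],1.2)
s=shot('scene','scene13')
im=s['pixels'][135:185,285:335];cv2.imwrite('pics/c23.png',cv2.resize(np.clip(im*2.7,0,255).astype(np.uint8),None,fx=12,fy=12,interpolation=cv2.INTER_NEAREST))
E
```

```text
clock: 13.68
tool_pos: [0.5437, 0.1254, 0.2109]
tool_rot: [-0.007, 0.698, 0.716, -0.021]
force: [0.5, 0.0, -8.8]
opening: 0.0107
t 13.6833 pos [0.5437 0.1254 0.2109] yang 1.43 tilt [-0.039 -0.021 -0.999] F [ 0.5  0.  -8.8] T [ 0.16 -0.22  0.01] open 0.0107
q [-0.98  0.42  0.84  1.86 -0.34  1.06  0.02] units [-0.01  0.65 -0.03] turn 0.004
```

View pics/c23.png

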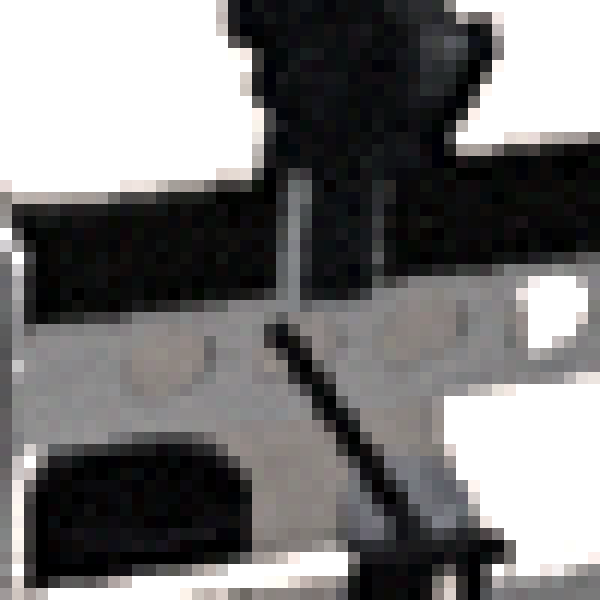

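```bash
python3 -m crank '[[0,[-0.14,0.1,0],0],[0,[0,0.2,0],0],[0,[0,0.1,0.05],0],[0,[0,0,0.1],0],[0,[0,0,0],0]]'
python3 - <<'E'
from h import *
go([.56,.1255,.201],1.2)
s=shot('scene','scene14')
im=s['pixels'][135:185,285:335];cv2.imwrite('pics/c24.png',cv2.resize(np.clip(im*2.7,0,255).astype(np.uint8),None,fx=12,fy=12,interpolation=cv2.INTER_NEAREST))
E
```

```text
clock: 14.15
tool_pos: [0.5536, 0.1214, 0.2061]
tool_rot: [-0.007, 0.698, 0.716, -0.022]
force: [-0.4, -0.2, -8.8]
opening: 0.0104
t 14.15 pos [0.5536 0.1214 0.2061] yang 1.41 tilt [-0.041 -0.021 -0.999] F [-0.4 -0.2 -8.8] T [ 0.07 -0.07 -0.03] open 0.0104
q [-0.95  0.44  0.83  1.84 -0.35  1.06  0.04] units [0.16 0.27 0.19] turn 0.004
```

View pics/c24.png

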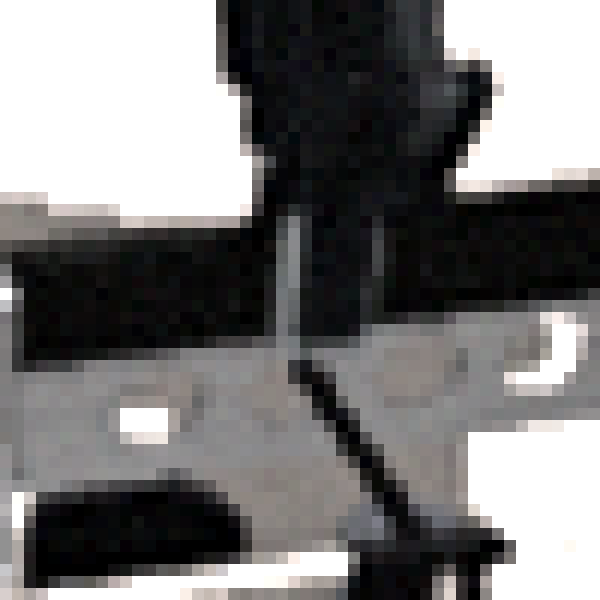

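```bash
python3 -m crank '[[0,[0.05,0,0.1],0],[0,[0,0,0.1],0],[0,[0,0,0.05],0],[0,[0,0,0],0]]'
python3 - <<'E'
from h import *
go([.56,.1225,.2],1.2)
E
```

```text
clock: 14.53
tool_pos: [0.5541, 0.1236, 0.2012]
tool_rot: [-0.007, 0.698, 0.716, -0.02]
force: [-0.8, 0.7, -7.6]
opening: 0.0107
t 14.5333 pos [0.5541 0.1236 0.2012] yang 1.46 tilt [-0.039 -0.019 -0.999] F [-0.8  0.7 -7.6] T [ 0.2  -0.05 -0.04] open 0.0107
q [-0.95  0.45  0.82  1.85 -0.36  1.05  0.05] units [-0.05  0.24  0.04] turn 0.004
```

```bash
python3 -m crank '[[0,[0,0,0.06],0],[0,[0,0,0.06],0],[0,[0,0,0],0]]'
python3 -m crank '[[0,[0,0,0.06],0],[0,[0,0,0.06],0],[0,[0,0,0],0]]'
python3 - <<'E'
from h import *
go([.56,.1225,.2],1.2)
E
```

```text
clock: 14.78
tool_pos: [0.5545, 0.1241, 0.2009]
tool_rot: [-0.008, 0.698, 0.716, -0.019]
force: [-0.9, 1.2, -6.9]
opening: 0.0107
clock: 15.03
tool_pos: [0.5548, 0.1243, 0.2007]
tool_rot: [-0.009, 0.698, 0.716, -0.018]
force: [-1.6, 1.7, -5.6]
opening: 0.0107
t 15.0333 pos [0.5548 0.1243 0.2007] yang 1.49 tilt [-0.038 -0.013 -0.999] F [-1.6  1.7 -5.6] T [0.14 0.24 0.03] open 0.0107
q [-0.95  0.45  0.82  1.85 -0.37  1.05  0.05] units [-0.08  0.21  0.02] turn 0.005
```

```bash
python3 -m crank '[[0,[0,0,0.12],0],[0,[0,0,0.12],0]]'
python3 -m crank '[[0,[0,0,0.15],0],[0,[0,0,0.15],0]]'
python3 - <<'E'
from h import *
go([.56,.1225,.2],1.2)
s=shot('scene','scene15')
im=s['pixels'][110:210,265:365];cv2.imwrite('pics/c25.png',cv2.resize(np.clip(im*2.5,0,255).astype(np.uint8),None,fx=6,fy=6,interpolation=cv2.INTER_NEAREST))
E
```

```text
clock: 15.2
tool_pos: [0.5553, 0.1244, 0.1998]
tool_rot: [-0.01, 0.698, 0.716, -0.016]
force: [-15.3, -1.1, 35.4]
opening: 0.0103
clock: 15.37
tool_pos: [0.5553, 0.1245, 0.1997]
tool_rot: [-0.013, 0.698, 0.716, -0.015]
force: [-17.0, -1.0, 36.0]
opening: 0.0108
t 15.3667 pos [0.5553 0.1245 0.1997] yang 1.48 tilt [-0.039 -0.002 -0.999] F [-17.  -1.  36.] T [-0.09  3.91 -0.02] open 0.0108
q [-0.94  0.45  0.82  1.85 -0.38  1.05  0.06] units [-0.08  0.19 -0.02] turn 0.005
```

View pics/c25.png

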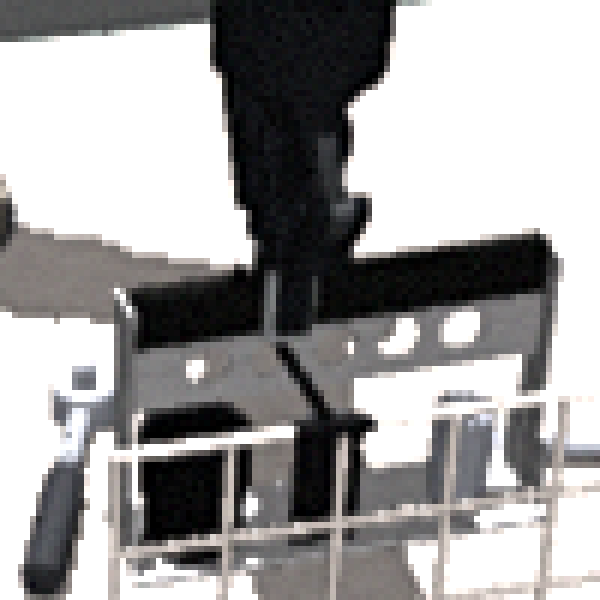

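```bash
python3 -m crank '[[0,[0,0,0],0],[0,[0,0,0],0],[0,[0,0,0],0]]' 20
python3 - <<'E'
from h import *
go([.56,.1225,.2],1.2)
E
```

```text
clock: 15.67
tool_pos: [0.5558, 0.1243, 0.2006]
tool_rot: [-0.013, 0.698, 0.716, -0.013]
force: [-1.2, 0.8, 0.3]
opening: 0.0111
t 15.6667 pos [0.5558 0.1243 0.2006] yang 1.45 tilt [-0.037 -0.001 -0.999] F [-1.2  0.8  0.3] T [0.11 0.47 0.01] open 0.0111
q [-0.93  0.45  0.81  1.85 -0.38  1.05  0.06] units [-0.08  0.17  0.02] turn 0.004
```

```bash
python3 -m crank '[[12.5,[0,0,0],0],[14,[0,0,0],0],[16,[0,0,0],0],[20,[0,0,0],0],[30,[0,0,0],0],[40,[0,0,0],0],[50,[0,0,0],0],[50,[0,0,0],0],[50,[0,0,0],0]]'
python3 - <<'E'
from h import *
go([.56,.1225,.3],1.2)
s=shot('scene','scene16')
im=s['pixels'][110:210,265:365];cv2.imwrite('pics/c26.png',cv2.resize(np.clip(im*2.5,0,255).astype(np.uint8),None,fx=6,fy=6,interpolation=cv2.INTER_NEAREST))
E
```

```text
clock: 16.42
tool_pos: [0.5586, 0.1238, 0.2007]
tool_rot: [-0.011, 0.698, 0.716, -0.012]
force: [-0.0, 0.4, 0.2]
opening: 0.0503
t 16.4167 pos [0.5586 0.1238 0.2007] yang 1.43 tilt [-0.032 -0.003 -0.999] F [-0.   0.4  0.2] T [-0.02 -0.   -0.01] open 0.0503
q [-0.93  0.45  0.82  1.85 -0.38  1.04  0.06] units [-0.06 -0.07 -3.97] turn 0.004
```

View pics/c26.png

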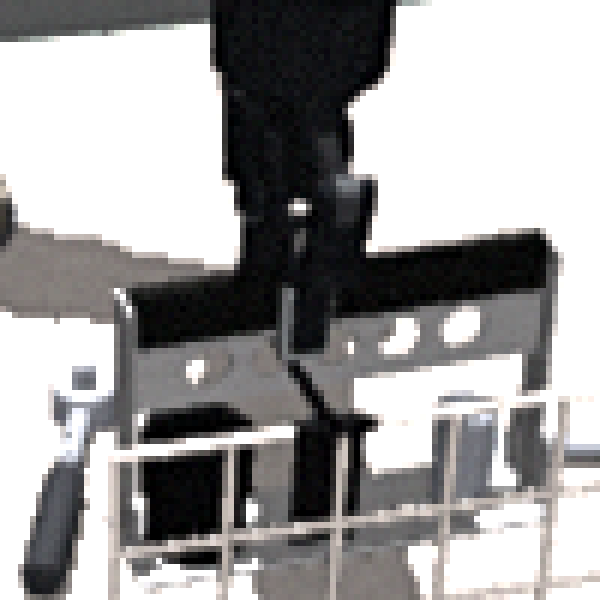

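Released: the fingers stand clear and the carrier has not moved on the hook. Now I'll retreat straight up.

```bash
python3 -m crank '[[50,[0,0,-0.2],0],[50,[0,0,-0.4],0],[50,[0,0,-0.6],0],[50,[0,0,-0.6],0],[50,[0,0,-0.8],0],[50,[0,0,-0.8],0],[50,[0,0,-0.8],0],[50,[0,0,-0.8],0],[50,[0,0,-0.8],0],[50,[0,0,0],0],[50,[0,0,0],0]]'
python3 - <<'E'
from h import *
go([.56,.1225,.3],1.2)
s=shot('scene','scene17')
im=s['pixels'][90:220,255:395];cv2.imwrite('pics/c27.png',cv2.resize(np.clip(im*2.2,0,255).astype(np.uint8),None,fx=4.5,fy=4.5,interpolation=cv2.INTER_NEAREST))
E
python3 -m crank '[[50,[0,-0.5,0],0],[50,[0,-0.8,0],0],[50,[0,-0.8,0],0],[50,[0,-0.8,0],0],[50,[0,-0.8,0],0],[50,[0,0,0],0],[50,[0,0,0],0],[50,[0,0,0],0],[50,[0,0,0],0],[50,[0,0,0],0],[50,[0,0,0],0],[50,[0,0,0],0]]'
python3 - <<'E'
from h import *
a=load('scene17')['pixels'].astype(int);s=shot('scene','scene18');b=s['pixels'].astype(int)
print(np.abs(a-b)[140:215,275:360].max())
im=s['pixels'][90:220,255:395];cv2.imwrite('pics/c28.png',cv2.resize(np.clip(im*2.2,0,255).astype(np.uint8),None,fx=4.5,fy=4.5,interpolation=cv2.INTER_NEAREST))
shot('top','top18')
E
```

```text
clock: 17.38
tool_pos: [0.5636, 0.1224, 0.3603]
tool_rot: [-0.01, 0.699, 0.715, -0.011]
force: [-0.8, -0.8, -0.2]
opening: 0.0503
t 17.3833 pos [0.5636 0.1224 0.3603] yang 1.27 tilt [-0.029 -0.002 -1.   ] F [-0.8 -0.8 -0.2] T [-0.01 -0.03  0.04] open 0.0503
q [-1.01  0.31  0.9   1.63 -0.25  1.35 -0.05] units [ 0.01 -0.08  2.42] turn 0.001
clock: 18.43
tool_pos: [0.467, 0.1183, 0.3571]
tool_rot: [-0.009, 0.7, 0.714, -0.016]
force: [-1.1, -0.1, -0.8]
opening: 0.05
97
```

View pics/c28.png

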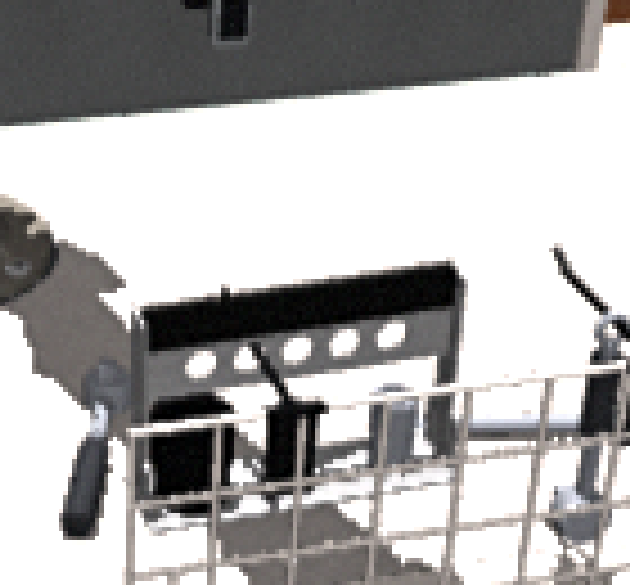

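View pics/top18.png

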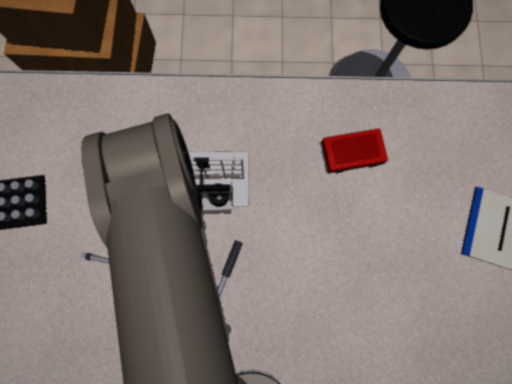

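View pics/scene18.png

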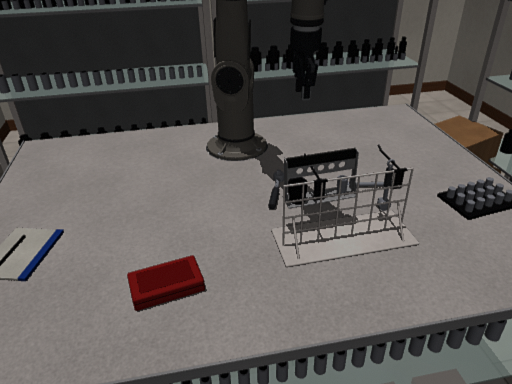

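```bash
python3 -m crank '[[50,[0,0,0],0],[50,[0,0,0],0],[50,[0,0,0],0],[50,[0,0,0],0],[50,[0,0,0],0],[50,[0,0,0],0],[50,[0,0,0],0]]'
python3 - <<'E'
from h import *
a=load('scene18')['pixels'].astype(int);s=shot('scene','scene19');b=s['pixels'].astype(int)
d=np.abs(a-b)[150:210,280:362];print(d.max(),d.mean(),(d.max(2)>20).sum(), np.abs(a-b)[250:310,120:210].max())
im=s['pixels'][135:215,275:365];cv2.imwrite('pics/c29.png',cv2.resize(np.clip(im*2.4,0,255).astype(np.uint8),None,fx=8,fy=8,interpolation=cv2.INTER_CUBIC))
f=lambda P:np.round((proj(s,P)-[275,135]+.5)*8)
for yaw in (1.2,):
 for roll in (-3,0,3):
  r=np.radians(roll)
  for y,z in ((-30,0),(90,0),(-67,44),(127,44)):
   yy=y*np.cos(r)-z*np.sin(r);zz=y*np.sin(r)+z*np.cos(r)
   print(roll,y,z,f([.556-yy*.001*.02,.1243+yy*.001,.193+zz*.001]))
E
```

```text
clock: 19.12
tool_pos: [0.4672, 0.1183, 0.3571]
tool_rot: [-0.009, 0.7, 0.714, -0.016]
force: [0.3, -0.8, -0.2]
opening: 0.0499
58 0.967140921409214 4 6
-3 -30 0 [203. 276.]
-3 90 0 [540. 249.]
-3 -67 44 [106. 168.]
-3 127 44 [661. 126.]
0 -30 0 [203. 280.]
0 90 0 [541. 236.]
0 -67 44 [ 99. 178.]
0 127 44 [657. 109.]
3 -30 0 [203. 284.]
3 90 0 [542. 224.]
3 -67 44 [ 92. 188.]
3 127 44 [652.  92.]
```

View pics/c29.png

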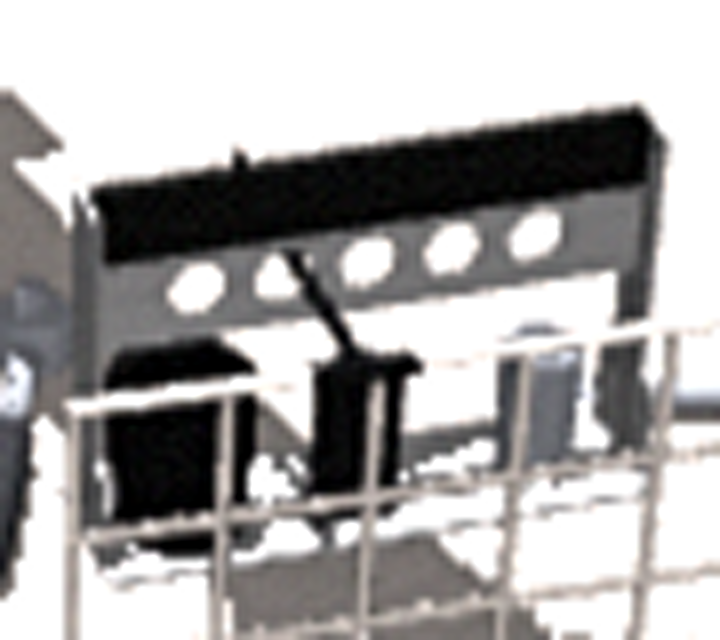

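```bash
python3 -c "
from bench import arm
arm.finish_job()"
```

```text
the job is handed in; nothing more can be done
```

The carrier is hanging on the free hook by the second hole from the big-socket end, and I handed the job in at about 19 s. I chose that hole because the load's balance point works out about 29 mm from mid-length toward the impact socket, and the hole is at 30 mm. `finish_job` gives no verdict, so what follows rests on my own checks.

**How it went:** I gripped the carrier right above that hole and threaded it over the upturned tip in small steps, checking the camera after each. I then set it down about 73 mm out from the grid until the wrist force read close to zero, released it and backed off.

**Last checks:**
- **Level:** about 1–1.5° off, read from the hole line in the picture.
- **Still:** two pictures about 0.7 s apart showed no visible movement.
- **Sockets:** the impact socket and one chrome socket look seated. The middle chrome socket was hidden behind the hook bracket, so I could not confirm it.
- **Bystanders:** the red case's picture did not change. The ratchet and extension bar were partly hidden, but they looked to be where they started.

**What disagreed:**
- The fingertips appeared about 20 mm higher in the scene camera than the stated tool geometry gives, so I set the grasp and threading heights from the pictures.
- The two cameras differed by about 10 mm in x.
- At set-down the downward push briefly reached about 45 N on the hook, through the carrier, before I relaxed it. The wrist force then was about 40 N.
- The wire sits a few mm to one side in the hole, which I judged to be inside the 12 mm limit.

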